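# Match the heat sink to the sample

## Task

One sample board lies on the teal mat in front of the blue parts bins; look at the heat sink screwed to it. From the bins take the heat sink with the same profile and stand it upright in the middle of the empty outlined square on that board, then let go. The other sample board, put aside at the robot's right, is not in use.

Things in the scene. Friction and masses are not known exactly. Their poses are not given: they have to be found in the camera images.
- part_t_mid (a point): Loose bare-aluminium heat sink, T profile seen from above, standing on end in a bin: 46 (own x) x 44 (own y) x 40 mm high, 85 g. Bar at x 13 to 23, 44 long; stem 10 thick, on y = 0, from the bar to x -23: pinch it across y near x -6. Bin compartments, 3 in a row, are 110 x 130 mm (130 along the row); floor 5 mm thick, walls 5 thick, 20 high. Who is in which varies. Point: centre of the outline, half-way up; z up.
- part_u_mid (a point): Loose bare-aluminium heat sink, U profile seen from above, standing on end in a bin: 46 (own x) x 44 (own y) x 40 mm high, 85 g. Back at x 13 to 23, 44 long; two flanges 8 thick run from its ends to x -23, gap 28: hold it across their outer faces, 44 apart in y. Its compartment among the three varies; the third holds an L profile, never wanted. Point: centre of the outline, half-way up; z up.
- square_t (a point): Centre, on the top face, of the empty outlined 80 mm square on the T sample board (plywood, fixed, x 100, y 210, 6 mm thick). Its T sample, as big as the loose ones, is screwed down 100 mm from here to board +y. World y above -0.26 m: the board lies on the mat in front of the bins, its sample is to be matched; else it is put aside on the right, unused. z up.
- square_u (a point): Centre, on the top face, of the empty outlined 80 mm square on the U sample board (plywood, fixed, x 100, y 210, 6 mm thick). Its U sample, as big as the loose ones, is screwed down 100 mm from here to board -y. World y above -0.26 m: the board lies on the mat in front of the bins, its sample is to be matched; else it is put aside on the right, unused. z up.
Things that resemble listed ones, but are neither listed nor needed, are in the scene too. What is shaped like the part that bears part_u_mid but black or pink is not meant.

How it is judged:
By the outcome, as a careful person would: the job done as asked, in the order asked, and still so for the second after the job is handed in, with the robot touching nothing.
It also fails if it takes over 35 s, if anything falls off the work surface, if the arm or the gripper's body presses on something with over 40 N, if the wrist force passes 120 N, or if a joint passes its speed limit or range.

## Robot

A 6-joint arm with a two-finger parallel gripper is mounted at the origin on the work surface. World frame = base frame: x ahead of the robot, y to its left, z up, the work surface at z = 0. Lengths are in mm, angles in rad, forces in N, time in s.
With the tool pointing down it reaches from about 375 to 925 mm from the base axis. Payload 5.7 kg.
Tool frame: the origin (TCP) lies between the finger pads; the fingertips stand 19 mm ahead of it and the grasp point (between the pads) is the TCP; z points along the fingers, y is the line along which they close (so a half turn about z gives the same grasp; the last joint's range is limited). The gripper opens to 88 mm and grips with 3 to 60 N. Pads are 20 mm wide; open, the fingers measure 115 mm over their backs; the gripper's body (75 mm by 178 mm) begins 61 mm behind the grasp point.
Start: joints at [-1.304, 0.359, 1.51, -0, 1.272, -0.115], TCP at [223.538, -556.772, 241.623] pointing down, gripper open.
Joint ranges: [-2.97, 2.97], [-1.01, 2.36], [0.21, 2.38], [-0.96, 4.11], [0.2, 2.71], [-2.98, 2.98]. Speed limits (rad/s): [2.39, 2.39, 3.14, 3.14, 3.14, 3.14].

## Interface

Orientations are given as [roll, pitch, yaw] about the fixed x, y, z axes, in that order (R = Rz(yaw) Ry(pitch) Rx(roll)).
In Python, from rig import monitor, vision, ticket gives the robot as it stands. The module is installed in compiled form; this text tells all that it offers.
- The arm moves only by the tool servo_tool, never from a script. Its argument "moves" is a list of rows, each a list of 7 numbers: the shift along the world's x, y, z in mm, then the turn, a rotation vector about the world's x, y, z in degrees, then the opening, from 0 (shut) to 1 (fully open). A call has exactly 8 rows; each row shifts and turns the commanded pose from where the row before left it; what a row does not reach is not made up. A row lasts 1/12 s, in which the tool goes at most 41.7 mm and 7.16 degrees, less where a joint would pass 70% of its speed; a pose out of reach is approached as far as the arm can. A call is refused whole if a number of a shift passes 41.7 or a number of a turn 7.16, either way. A call with a gripper value outside its range is refused whole. The fingers move at their own pace and stop on an object; "newtons" is the grip in N (left out, the last holds). Time passes only in rows, so rows that do not move let the fingers close, or fill a call up. It gives the time, the measured TCP pose, the force, the opening and the grip force at its end, in the units of the state.
- monitor.get_state(): the state, without advancing time (a new reading comes with each control period).
- vision.read_camera(name): name is "scene" or "side" or "wrist"; returns a dict with "pixels" (384x512x3 uint8, red, green, blue), "fovy" (degrees; the focal length in pixels is half the picture's height over the tangent of half this angle, whatever the lens; pixels are square), "cx", "cy" (the principal point, pixels), "dist_coeffs" ([k1, k2, p1, p2, k3] as OpenCV has them; the pictures are not rectified), "position" and "rotation" of the camera in the world. Camera axes: x right, y down, z forward; pixel columns grow to the right and rows downward; lengths in mm; the calibration is good to about 2 mm. A picture is of the moment at which its call begins. There is no depth.
- ticket.finish_job(): hands the job in; it is judged then, once.
The state is a dict: "time_s": time; "q": joint angles; "joint_vel": joint speeds; "joint_torque": joint torques, N m; "tool_pos": TCP position; "eef_rot": TCP orientation; "wrist_force": force on the tool from outside, world axes, zero at the start; "torque": the same for the moment, N m; "finger_gap": opening from 0.0 (shut) to 1.0 (fully open); "gripper_force": force on a finger pad.
Only numpy, scipy, OpenCV 4.12 (cv2) and the standard library are available. Lean on these libraries where they do the work, as an engineer would, in place of code of your own. Each camera call takes 0.05 s, during which the arm holds its last target. There are 200 camera calls.

## Working session

There is one attempt and no reset: what is moved stays moved. The work goes in short steps, Python scripts to look and compute and a tool call to move; the robot and the scene stay as the last step left them, time stands still between calls to the robot, and variables do not carry over. Pictures are saved under pics/ and viewed, at most 10 in all, crops included, and the job is handed in when it is done.

Besides the shell and the picture viewer there is one more tool, called after "Request:" by a JSON object that holds its "api" and its "payload", one argument or row to a line. servo_tool: Moves the arm, as the interface text tells. Its arguments: {"type":"object","properties":{"moves":{"type":"array"},"newtons":{"type":"number"}},"required":["moves"]}

```bash
mkdir -p pics
cat > h.py <<'E'
import numpy as np, cv2, pickle
from rig import monitor, vision, ticket
def snap(n,f=None):
    c=vision.read_camera(n); 
    if f: cv2.imwrite(f'pics/{f}.png',cv2.cvtColor(c['pixels'],cv2.COLOR_RGB2BGR)); pickle.dump(c,open(f'pics/{f}.pkl','wb'))
    return c
def load(f): return pickle.load(open(f'pics/{f}.pkl','rb'))
def K(c):
    f=c['pixels'].shape[0]/2/np.tan(np.radians(c['fovy'])/2)
    return np.array([[f,0,c['cx']],[0,f,c['cy']],[0,0,1.]])
def cast(c,uv,z):
    uv=np.array(uv,float).reshape(-1,1,2)
    n=cv2.undistortPoints(uv,K(c),np.array(c['dist_coeffs'],float)).reshape(-1,2)
    d=np.c_[n,np.ones(len(n))]@np.array(c['rotation']).T; p=np.array(c['position'])
    return p+d*((z-p[2])/d[:,2])[:,None]
def proj(c,P):
    R=np.array(c['rotation']).T; t=-R@np.array(c['position'])
    return cv2.projectPoints(np.array(P,float).reshape(-1,1,3),cv2.Rodrigues(R)[0],t,K(c),np.array(c['dist_coeffs'],float))[0].reshape(-1,2)
E
python3 - <<'E'
from h import *
a=[]
for n in("scene","side"):
    c=snap(n,n+'0'); a.append(c['pixels']); print(n,c['position'],np.round(c['rotation'],3).tolist(),c['fovy'],c['dist_coeffs'])
print(monitor.get_state())
E
```

```text
scene [1208.53383615 -525.0654794   722.23693468] [-2.351, 0.019, 0.981] 46.97454526527963 [0.01162874 0.         0.         0.         0.        ]
side [ 377.48570486 -562.11270169  621.90453938] [-2.461, 0.01, -0.58] 56.32001197723633 [-0.0016747  0.         0.         0.         0.       ]
{'time_s': 0.1, 'q': array([-1.30410352e+00,  3.59423044e-01,  1.51133695e+00, -3.90111494e-06,
        1.27250899e+00, -1.15080375e-01]), 'joint_vel': array([ 0.0005505 , -0.00208354, -0.00370927,  0.00051917,  0.00074309,
        0.00067827]), 'joint_torque': array([ 4.69128354e-04, -5.16355383e+01, -2.71406400e+01,  6.75188424e-02,
        2.75952596e-02, -3.22090864e-05]), 'tool_pos': array([ 223.38211346, -556.21519902,  240.89469785]), 'eef_rot': array([-3.13992698e+00, -1.88784908e-04,  3.81774178e-01]), 'wrist_force': array([ 0.00364363, -0.43713273, -0.23281411]), 'torque': array([-0.02779968,  0.0221078 ,  0.0126555 ]), 'gripper_force': 0.0, 'finger_gap': 1.0013654725612753}
```

```bash
sed -i "s/np.array(c\['rotation'\])/rot(c)/; s/^import numpy.*/&\nfrom scipy.spatial.transform import Rotation\ndef rot(c): return Rotation.from_euler('xyz',c['rotation']).as_matrix()/" h.py; grep -n rot h.py
```

```text
3:def rot(c): return Rotation.from_euler('xyz',c['rotation']).as_matrix()
16:    d=np.c_[n,np.ones(len(n))]@rot(c).T; p=np.array(c['position'])
19:    R=rot(c).T; t=-R@np.array(c['position'])
```

View pics/scene0.png

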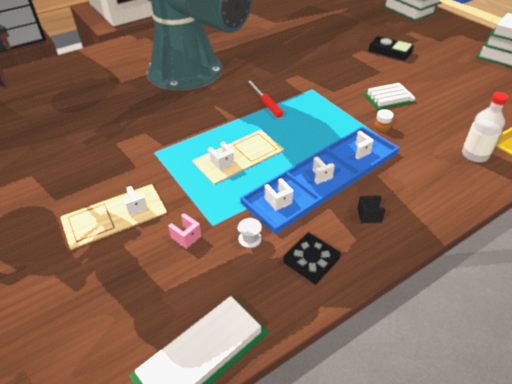

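View pics/side0.png

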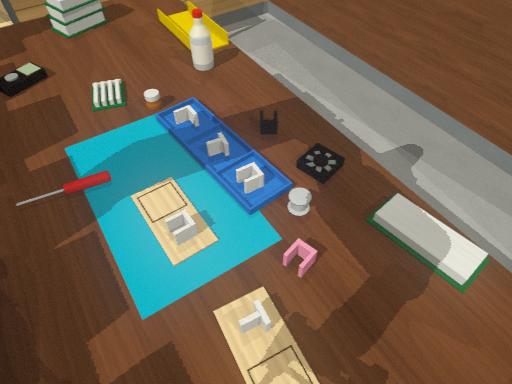

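The mat board is at side (173,220), with its sample at (181,226), and its outlined square is empty at (162,202). The aside board is at (262,340). Loose candidates in the bins, in side pixels, are (187,116), (218,147) and (250,178). Next I'll check their profiles in one enlarged crop.

Run:
```python
import cv2,numpy as np
a=cv2.imread('pics/side0.png')[90:270,120:300]; b=cv2.imread('pics/scene0.png')[120:220,190:400]
a=cv2.resize(a,(600,600),interpolation=cv2.INTER_CUBIC)[:, :]
cv2.imwrite('pics/cropA.png',a)
cv2.imwrite('pics/cropB.png',cv2.resize(b,(798,380),interpolation=cv2.INTER_CUBIC))
```

```text
(no output)
```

View pics/cropA.png

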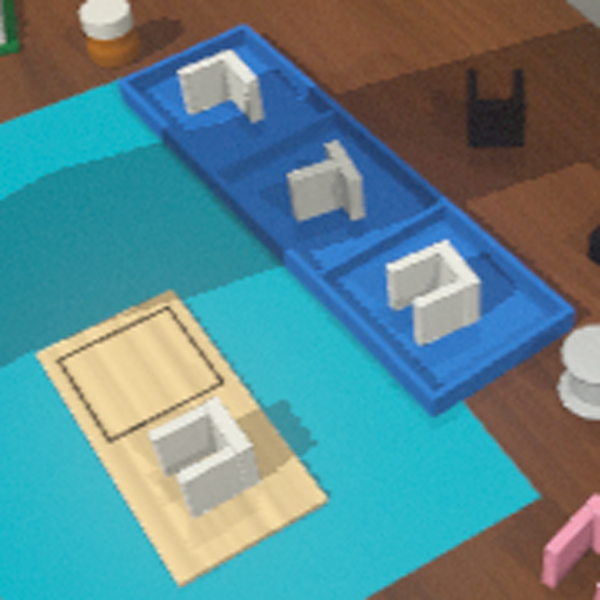

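View pics/cropB.png

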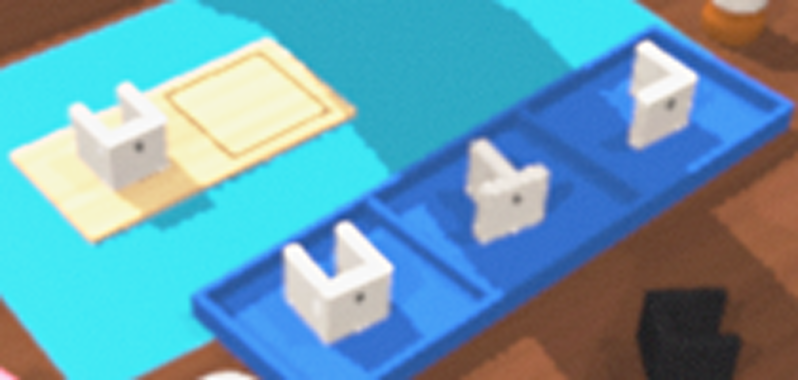

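The mat board's sample is a U. The loose parts at side pixels are L (187,116), T (218,147) and U (250,178); black and pink U-shaped look-alikes lie outside the bins. So the part wanted is the bare U in the nearest compartment, crop A (433,290), and it goes on the empty square at crop A (140,373).

Run:
```python
from h import *
s=load('side0');c=load('scene0')
A=lambda p:np.array(p)/3.3333+[120,90]-.35
B=lambda p:np.array(p)/3.8+[190,120]-.37
def rep(n,P):
    print(n,P.round(0)[:,:2].tolist(),'ctr',P.mean(0).round(1),'edges',np.linalg.norm(P-np.roll(P,-1,0),axis=1).round(0), 'ang',np.degrees(np.arctan2(*(np.roll(P,-1,0)-P)[:,1::-1].T)).round(0))
for z in (6,8): 
  rep('sqA',cast(s,A([(57,360),(168,307),(223,381),(108,440)]),z))
  rep('sqB',cast(c,B([(167,98),(265,52),(330,110),(233,157)]),z))
# U top outer: flange1 end, back1, back2, flange2 end
for z in (45,47):
  rep('UA',cast(s,A([(387,264),(447,240),(480,284),(414,307)]),z))
  rep('UB',cast(c,B([(342,225),(391,270),(325,300),(285,250)]),z))
  rep('sampA',cast(s,A([(150,436),(214,399),(257,455),(181,485)]),z))
```

```text
sqA [[422.0, 1.0], [503.0, 3.0], [506.0, -76.0], [425.0, -79.0]] ctr [463.6 -37.9   6. ] edges [81. 79. 81. 79.] ang [   1.  -88. -178.   92.]
sqB [[431.0, -81.0], [427.0, 2.0], [505.0, 1.0], [507.0, -79.0]] ctr [467.3 -39.2   6. ] edges [83. 78. 80. 77.] ang [  93.   -0.  -88. -178.]
sqA [[421.0, -1.0], [502.0, 1.0], [505.0, -78.0], [424.0, -80.0]] ctr [463.3 -39.6   8. ] edges [81. 79. 81. 79.] ang [   1.  -88. -178.   92.]
sqB [[433.0, -83.0], [429.0, 0.0], [506.0, -0.0], [509.0, -80.0]] ctr [469.3 -40.5   8. ] edges [83. 78. 80. 77.] ang [  93.   -0.  -88. -178.]
UA [[632.0, -79.0], [677.0, -82.0], [673.0, -128.0], [626.0, -121.0]] ctr [ 651.8 -102.5   45. ] edges [45. 46. 47. 42.] ang [ -4. -95. 171.  83.]
UB [[633.0, -84.0], [680.0, -83.0], [678.0, -129.0], [632.0, -124.0]] ctr [ 655.6 -105.    45. ] edges [47. 45. 46. 40.] ang [  1. -93. 174.  87.]
sampA [[443.0, -120.0], [487.0, -117.0], [490.0, -167.0], [444.0, -162.0]] ctr [ 466.  -141.5   45. ] edges [44. 51. 46. 41.] ang [  5. -87. 173.  91.]
UA [[631.0, -81.0], [675.0, -84.0], [672.0, -129.0], [626.0, -122.0]] ctr [ 650.8 -104.1   47. ] edges [45. 45. 47. 42.] ang [ -4. -95. 171.  83.]
UB [[635.0, -85.0], [681.0, -85.0], [679.0, -130.0], [633.0, -125.0]] ctr [ 657.3 -106.2   47. ] edges [46. 45. 46. 40.] ang [  1. -93. 174.  87.]
sampA [[443.0, -122.0], [487.0, -118.0], [489.0, -169.0], [444.0, -163.0]] ctr [ 465.7 -142.9   47. ] edges [44. 51. 46. 41.] ang [  5. -87. 173.  91.]
```

Request:
{"api": "servo_tool", "payload": {
  "moves": [
    [27,28,-4,0,0,-3.4,1],
    [27,28,-4,0,0,-3.4,1],
    [27,28,-4,0,0,-3.4,1],
    [27,28,-4,0,0,-3.4,1],
    [27,28,-4,0,0,-3.4,1],
    [27,28,-4,0,0,-3.4,1],
    [27,28,-4,0,0,-3.4,1],
    [27,28,-4,0,0,-3.4,1]
  ],
  "newtons": 20
}}

```text
time_s: 0.77
tool_pos: [440.3, -331.0, 209.2]
eef_rot: [-3.141, 0.0, -0.096]
wrist_force: [0.3, -0.6, -0.1]
finger_gap: 1.0
gripper_force: 0.0
```

Request:
{"api": "servo_tool", "payload": {
  "moves": [
    [27,28,-4,0,0,0,1],
    [27,28,-4,0,0,0,1],
    [27,28,-4,0,0,0,1],
    [27,28,-4,0,0,0,1],
    [27,28,-4,0,0,0,1],
    [27,28,-4,0,0,0,1],
    [22,28,-4,0,0,0,1],
    [10,14,-2,0,0,0,1]
  ]
}}

```text
time_s: 1.43
tool_pos: [635.7, -119.2, 178.6]
eef_rot: [-3.14, -0.0, -0.091]
wrist_force: [-0.7, -0.3, -0.8]
finger_gap: 0.998
gripper_force: 0.0
```

Run:
```python
from h import *
c=snap('wrist','w1'); print(c['position'],c['rotation'],c['fovy'],c['dist_coeffs']); s=monitor.get_state(); print(s['tool_pos'],s['eef_rot'])
cv2.imwrite('pics/w1x.png',cv2.resize(cv2.imread('pics/w1.png'),(768,576),interpolation=cv2.INTER_CUBIC))
print(proj(c,[[654,-104,45],[465,-38,6]]))
```

```text
[ 707.72851582 -125.81046661  320.8285749 ] [ 2.87645337e+00  1.98894685e-03 -1.66081426e+00] 60.72879129062529 [0.00358347 0.         0.         0.         0.        ]
[ 636.24300067 -117.69061328  178.31921257] [-3.13903080e+00 -2.52362473e-04 -8.96110427e-02]
[[234.72147684 166.24884454]
 [196.07654082 328.77489921]]
```

View pics/w1x.png

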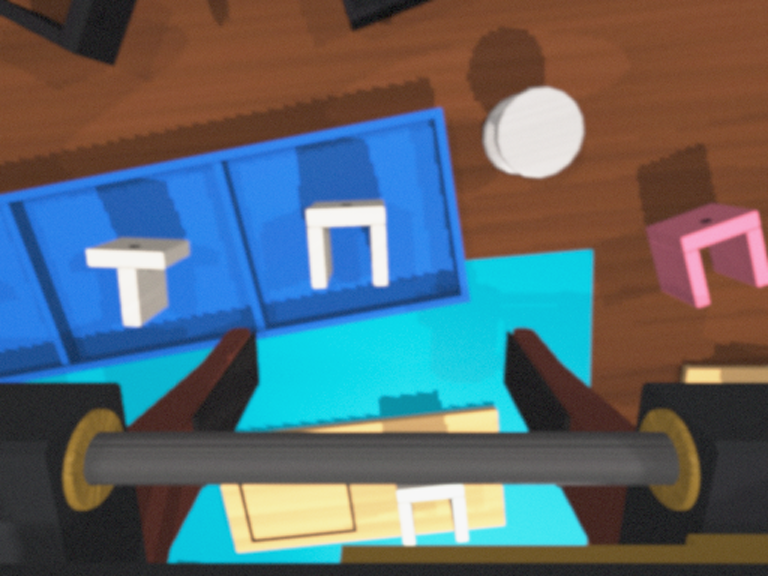

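The U fills the right compartment: at half scale (768 px wide) its top outer corners are about (307,208), (385,208), (388,286) and (312,288). The T is at (137,280) and the pink look-alike is at (705,250), outside the bin.

Run:
```python
from h import *
c=load('w1')
P=cast(c,np.array([(307,209),(386,208),(389,286),(311,288)])/1.5-.2,45)
print(P.round(1),P.mean(0)); d=P-np.roll(P,-1,0); print(np.linalg.norm(d,axis=1),np.degrees(np.arctan2(d[:,1],d[:,0])))
Q=cast(c,np.array([(243,541),(355,530),(348,487)])/1.5-.2,6); print('sq',Q.round(1),'ctr',(Q[0]+[0,0,0]).round(1))
m=cast(c,np.array([(239,552),(506,524),(497,408)])/1.5-.2,6);print('board',m.round(1), (m[0]+m[2])/2)
```

```text
[[ 679.3  -81.2   45. ]
 [ 675.9 -125.2   45. ]
 [ 630.7 -123.    45. ]
 [ 633.5  -77.6   45. ]] [ 654.83696363 -101.72696732   45.        ]
[44.14780535 45.25557511 45.50925317 45.88672563] [ 85.58152174  -2.79161733 -93.60094194 175.49162322]
sq [[425.8   7.4   6. ]
 [428.3 -79.9   6. ]
 [467.1 -78.7   6. ]] ctr [425.8   7.4   6. ]
board [[ 415.9   12.2    6. ]
 [ 423.6 -195.5    6. ]
 [ 523.  -191.5    6. ]] [469.44529418 -89.62644997   6.        ]
```

Request:
{"api": "servo_tool", "payload": {
  "moves": [
    [9,7,-20,0,0,1,1],
    [9,7,-25,0,0,0,1],
    [1,1,-25,0,0,0,1],
    [0,0,-10,0,0,0,1],
    [0,0,0,0,0,0,1],
    [0,0,0,0,0,0,1],
    [0,0,0,0,0,0,1],
    [0,0,0,0,0,0,1]
  ]
}}

```text
time_s: 2.15
tool_pos: [653.4, -108.5, 101.4]
eef_rot: [3.141, -0.003, -0.076]
wrist_force: [0.9, 0.6, -0.9]
finger_gap: 0.995
gripper_force: 0.0
```

Run:
```python
from h import *
c=snap('wrist','w2'); s=monitor.get_state(); print(s['tool_pos'],s['eef_rot'],c['position'],c['rotation'])
print(proj(c,[[655,-102.5,45]]))
cv2.imwrite('pics/w2x.png',cv2.resize(cv2.imread('pics/w2.png'),(768,576),interpolation=cv2.INTER_CUBIC))
```

```text
[ 653.4099625  -108.43756211  101.33566119] [ 3.14113247e+00 -2.66788614e-03 -7.59578019e-02] [ 725.26344228 -113.7917318   243.76002973] [ 2.87900167e+00 -2.59977130e-05 -1.64609715e+00]
[[244.48418952 214.45280636]]
```

View pics/w2x.png

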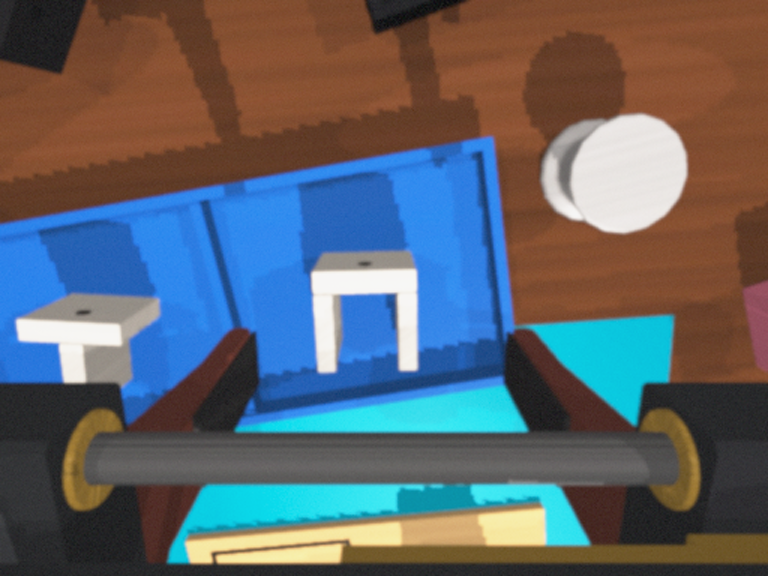

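Run:
```python
from h import *
c=load('w2')
P=cast(c,np.array([(313,272),(416,269),(418,370),(316,372)])/1.5-.2,45)
print(P.round(1),P.mean(0)); d=P-np.roll(P,-1,0); print(np.linalg.norm(d,axis=1),np.degrees(np.arctan2(d[:,1],d[:,0])))
R=Rotation.from_euler('xyz',[3.1411,-.0027,-.076]).as_matrix(); t=np.array([653.4,-108.4,101.3])
print(proj(c,[t+R@np.array(v) for v in([0,0,0],[0,44,19],[0,-44,19])])*1.5)
```

```text
[[ 678.6  -81.9   45. ]
 [ 676.7 -124.7   45. ]
 [ 631.  -123.    45. ]
 [ 633.5  -78.2   45. ]] [ 654.96169626 -101.94971184   45.        ]
[42.87050971 45.6769981  44.88594266 45.3167119 ] [ 87.40138169  -2.15492287 -93.0955966  175.30207077]
[[380.78129076 384.81630372]
 [504.71343185 360.13303678]
 [256.89900711 359.9247329 ]]
```

Request:
{"api": "servo_tool", "payload": {
  "moves": [
    [2,6,0,0,0,1,1],
    [0,0,-20,0,0,0,1],
    [0,0,-25,0,0,0,1],
    [0,0,-18,0,0,0,1],
    [0,0,-9,0,0,0,1],
    [0,0,0,0,0,0,1],
    [0,0,0,0,0,0,1],
    [0,0,0,0,0,0,1]
  ]
}}

```text
time_s: 2.87
tool_pos: [655.6, -101.9, 28.9]
eef_rot: [3.141, -0.002, -0.058]
wrist_force: [-0.6, 1.0, -0.4]
finger_gap: 1.006
gripper_force: 0.0
```

Request:
{"api": "servo_tool", "payload": {
  "moves": [
    [0,0,0,0,0,0,0.4],
    [0,0,0,0,0,0,0.4],
    [0,0,0,0,0,0,0.4],
    [0,0,0,0,0,0,0.4],
    [0,0,0,0,0,0,0.4],
    [0,0,0,0,0,0,0.4],
    [0,0,0,0,0,0,0.4],
    [0,0,0,0,0,0,0.4]
  ],
  "newtons": 20
}}

```text
time_s: 3.53
tool_pos: [654.5, -101.8, 27.6]
eef_rot: [-3.141, 0.0, -0.058]
wrist_force: [0.5, -0.1, 0.5]
finger_gap: 0.499
gripper_force: 20.0
```

Request:
{"api": "servo_tool", "payload": {
  "moves": [
    [0,0,12,0,0,0,0.4],
    [0,0,24,0,0,0,0.4],
    [0,0,24,0,0,0,0.4],
    [-12,4,10,0,0,1,0.4],
    [-25,8,0,0,0,1,0.4],
    [-25,8,0,0,0,1,0.4],
    [-25,8,0,0,0,1,0.4],
    [-25,8,0,0,0,1,0.4]
  ]
}}

```text
time_s: 4.2
tool_pos: [541.5, -65.5, 98.5]
eef_rot: [3.141, -0.001, 0.03]
wrist_force: [-0.1, -0.1, -0.9]
finger_gap: 0.503
gripper_force: 20.0
```

Request:
{"api": "servo_tool", "payload": {
  "moves": [
    [-25,8,0,0,0,0,0.4],
    [-25,8,0,0,0,0,0.4],
    [-18,7,0,0,0,0,0.4],
    [-8,3,0,0,0,0,0.4],
    [0,0,0,0,0,0,0.4],
    [0,0,0,0,0,0,0.4],
    [0,0,0,0,0,0,0.4],
    [0,0,0,0,0,0,0.4]
  ]
}}

```text
time_s: 4.87
tool_pos: [468.6, -40.4, 97.9]
eef_rot: [3.141, -0.002, 0.029]
wrist_force: [0.0, 0.3, -1.2]
finger_gap: 0.499
gripper_force: 20.0
```

Run:
```python
from h import *
c=snap('side','s3'); w=snap('wrist','w3'); s=monitor.get_state(); print(s['tool_pos'],s['eef_rot'],s['finger_gap'],s['gripper_force'])
a=cv2.imread('pics/s3.png')[140:280,110:250]
b=cv2.imread('pics/w3.png')
cv2.imwrite('pics/m3.png',np.hstack([cv2.resize(a,(400,400),interpolation=cv2.INTER_CUBIC),cv2.resize(b,(400,300)).__class__(shape=(0,)) if 0 else np.vstack([cv2.resize(b,(400,300)),np.zeros((100,400,3),np.uint8)])]))
```

```text
[467.83257704 -40.21741178  97.66909701] [ 3.14140798e+00 -9.97091549e-04  2.90610790e-02] 0.4986810227969025 19.96465355157852
```

View pics/m3.png

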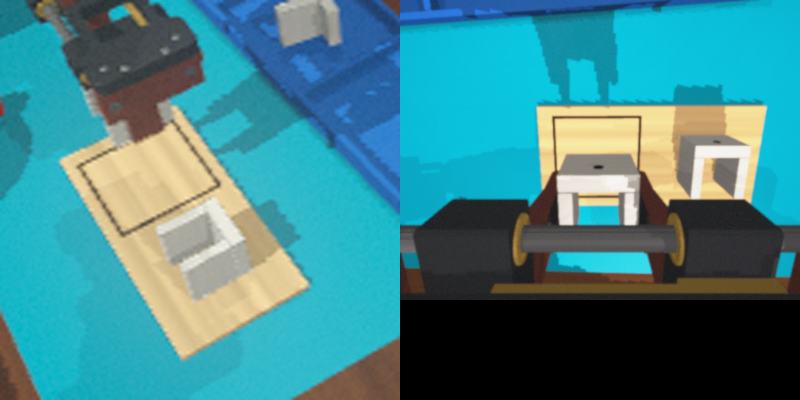

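The part is held upright and level, with the empty square ahead of and below it; in the right half of the montage its corners are about (554,117), (640,116) and (640,197). I'll measure them from this view.

Run:
```python
from h import *
c=load('w3'); g=cv2.cvtColor(c['pixels'],cv2.COLOR_RGB2GRAY)
f=lambda p:(np.array(p,float)-[400,0])*1.28
P=cast(c,f([(554,117),(640,116),(640,197)]),6); print(P.round(1),(P[0]+P[2])/2)
b=cast(c,f([(538,106),(767,106),(757,203),(545,206)]),6); print('board',b.round(1),b.mean(0))
p=cast(c,f([(558,192),(639,192)]),92); print('Uback top', p.round(1))
# dark-line rows/cols
print('row of top line',[int(100+g[140:165,u].argmin()+40) for u in(210,230,250,270,290)],'left col',[int(190+g[v,190:205].argmin()) for v in(160,170,180,190)],'right col',[int(298+g[v,298:316].argmin()) for v in(160,170,180,190)])
```

```text
[[504.4   1.5   6. ]
 [507.7 -77.4   6. ]
 [426.6 -83.2   6. ]] [465.54130519 -40.8695771    6.        ]
board [[ 514.    15.8    6. ]
 [ 520.2 -191.7    6. ]
 [ 423.6 -201.1    6. ]
 [ 413.9   11.9    6. ]] [467.92581356 -91.26517151   6.        ]
Uback top [[470.3 -14.9  92. ]
 [471.8 -65.8  92. ]]
row of top line [150, 150, 150, 149, 149] left col [197, 197, 198, 198] right col [307, 306, 306, 306]
```

Request:
{"api": "servo_tool", "payload": {
  "moves": [
    [-2,1,-6,0,0,0,0.4],
    [0,0,-16,0,0,0,0.4],
    [0,0,-20,0,0,0,0.4],
    [0,0,-14,0,0,0,0.4],
    [0,0,-6,0,0,0,0.4],
    [0,0,-2,0,0,0,0.4],
    [0,0,0,0,0,0,0.4],
    [0,0,0,0,0,0,0.4]
  ]
}}

```text
time_s: 5.63
tool_pos: [465.0, -38.9, 33.9]
eef_rot: [3.142, -0.001, 0.029]
wrist_force: [0.7, 0.7, -0.7]
finger_gap: 0.503
gripper_force: 20.0
```

Request:
{"api": "servo_tool", "payload": {
  "moves": [
    [0,0,-1,0,0,0,0.4],
    [0,0,-1,0,0,0,0.4],
    [0,0,-1,0,0,0,0.4],
    [0,0,0,0,0,0,0.4],
    [0,0,0,0,0,0,0.4],
    [0,0,0,0,0,0,0.4],
    [0,0,0,0,0,0,0.4],
    [0,0,0,0,0,0,0.4]
  ]
}}

```text
time_s: 6.3
tool_pos: [464.5, -38.8, 30.6]
eef_rot: [-3.141, -0.0, 0.029]
wrist_force: [-0.8, -0.4, -1.3]
finger_gap: 0.503
gripper_force: 20.0
```

Request:
{"api": "servo_tool", "payload": {
  "moves": [
    [1,0,0,0,0,0,0.4],
    [0,0,-0.5,0,0,0,0.4],
    [0,0,-0.5,0,0,0,0.4],
    [0,0,-0.5,0,0,0,0.4],
    [0,0,0,0,0,0,0.4],
    [0,0,0,0,0,0,0.4],
    [0,0,0,0,0,0,0.4],
    [0,0,0,0,0,0,0.4]
  ]
}}

```text
time_s: 6.97
tool_pos: [465.5, -38.8, 29.1]
eef_rot: [-3.141, -0.0, 0.029]
wrist_force: [0.9, 0.6, -1.7]
finger_gap: 0.501
gripper_force: 20.0
```

Request:
{"api": "servo_tool", "payload": {
  "moves": [
    [0,0,-0.5,0,0,0,0.4],
    [0,0,0,0,0,0,0.4],
    [0,0,0,0,0,0,0.4],
    [0,0,0,0,0,0,0.4],
    [0,0,0,0,0,0,0.4],
    [0,0,0,0,0,0,0.4],
    [0,0,0,0,0,0,0.4],
    [0,0,0,0,0,0,0.4]
  ]
}}

```text
time_s: 7.63
tool_pos: [465.5, -38.8, 28.6]
eef_rot: [-3.141, 0.0, 0.029]
wrist_force: [0.8, -0.1, -1.2]
finger_gap: 0.5
gripper_force: 20.0
```

Request:
{"api": "servo_tool", "payload": {
  "moves": [
    [0,0,-0.5,0,0,0,0.4],
    [0,0,0,0,0,0,0.4],
    [0,0,0,0,0,0,0.4],
    [0,0,0,0,0,0,0.4],
    [0,0,-0.5,0,0,0,0.4],
    [0,0,0,0,0,0,0.4],
    [0,0,0,0,0,0,0.4],
    [0,0,0,0,0,0,0.4]
  ]
}}

```text
time_s: 8.3
tool_pos: [465.6, -38.8, 28.6]
eef_rot: [3.142, -0.0, 0.029]
wrist_force: [-3.3, 0.3, 12.8]
finger_gap: 0.503
gripper_force: 20.0
```

Contact at 13 N: the part is seated. I'll ease off 0.5 mm, open and retreat upwards.

Request:
{"api": "servo_tool", "payload": {
  "moves": [
    [0,0,0.5,0,0,0,0.4],
    [0,0,0,0,0,0,0.55],
    [0,0,0,0,0,0,0.7],
    [0,0,0,0,0,0,1],
    [0,0,0,0,0,0,1],
    [0,0,0,0,0,0,1],
    [0,0,0,0,0,0,1],
    [0,0,0,0,0,0,1]
  ]
}}

```text
time_s: 8.97
tool_pos: [465.5, -38.8, 28.0]
eef_rot: [-3.141, 0.0, 0.029]
wrist_force: [-0.3, 0.3, -0.2]
finger_gap: 0.959
gripper_force: 0.0
```

Request:
{"api": "servo_tool", "payload": {
  "moves": [
    [0,0,8,0,0,0,1],
    [0,0,20,0,0,0,1],
    [0,0,30,0,0,0,1],
    [0,0,30,0,0,0,1],
    [0,0,30,0,0,0,1],
    [0,0,20,0,0,0,1],
    [0,0,8,0,0,0,1],
    [0,0,0,0,0,0,1]
  ]
}}

```text
time_s: 9.63
tool_pos: [466.9, -39.1, 176.3]
eef_rot: [3.141, -0.005, 0.029]
wrist_force: [0.2, -0.0, -0.6]
finger_gap: 0.994
gripper_force: 0.0
```

Run:
```python
from h import *
w=snap('wrist','w4'); s=monitor.get_state(); print(s['time_s'],s['tool_pos'],s['finger_gap'],s['wrist_force'])
cv2.imwrite('pics/w4x.png',cv2.resize(cv2.imread('pics/w4.png'),(768,576),interpolation=cv2.INTER_CUBIC))
```

```text
9.6833 [465.85172338 -38.84134601 174.69029606] 0.9934777406692141 [ 0.20636347 -0.43660008 -1.35264586]
```

View pics/w4x.png

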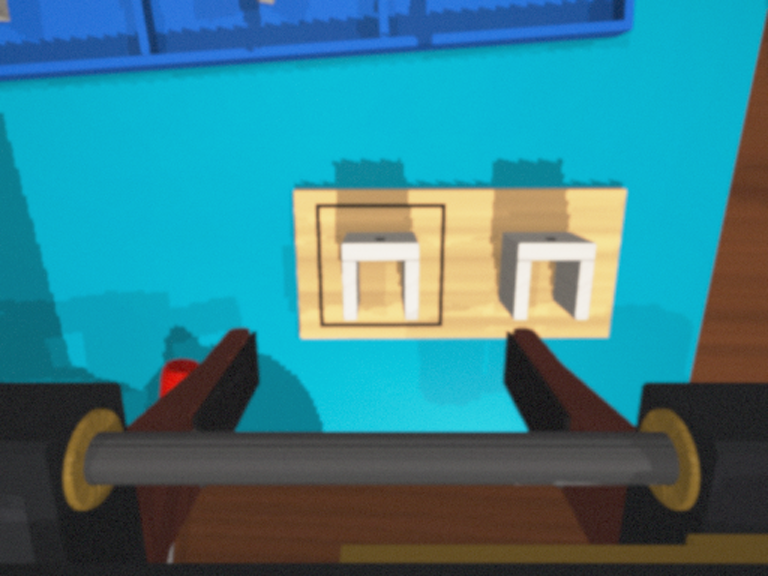

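The U stands upright in the outlined square, whose corners are about (317,206) and (441,325), in the same orientation as the sample. I'll check the centring numerically.

Run:
```python
from h import *
c=load('w4')
q=cast(c,np.array([(317,206),(445,206),(441,325),(321,325)])/1.5-.2,6)
p=cast(c,np.array([(341,243),(419,243),(419,319),(344,320)])/1.5-.2,46)
print(q.mean(0),p.mean(0),p.round(1))
```

```text
[465.39886192 -39.17706782   6.        ] [466.13509615 -38.98605879  46.        ] [[488.2 -16.   46. ]
 [489.5 -59.8  46. ]
 [444.4 -62.   46. ]
 [442.5 -18.1  46. ]]
```

Centred within about 1 mm, with the gripper clear, so I'm handing in.

```bash
python3 -c "
from rig import ticket; print(ticket.finish_job())"
```

```text
the job is handed in; nothing more can be done
None
```

The U-profile heat sink, matching the sample on the mat board, now stands upright in that board's empty square, measured within about 1 mm of centre; I let go of it and handed the job in at about 10 s.

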